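Set and lock the airbrush compressor's pressure

ROBOT

A 6-joint arm with a two-finger parallel gripper is mounted at the origin on the work surface. World frame = base frame: x ahead of the robot, y to its left, z up, the work surface at z = 0. Lengths are in m, angles in rad, forces in N, time in s.
With the tool pointing down it reaches from about 0.35 to 0.85 m from the base axis. Payload 8.1 kg.
Tool frame: the origin (TCP) lies midway between the tips of the shut fingers; the grasp point (between the pads) lies manip.grasp_offset behind it (manip.grasp_offset is the distance from the TCP to the grasp point, in m); x points along the fingers, y is the direction in which the jaws open and shut, and the axes are right-handed (so a half turn about x gives the same grasp; the last joint's range is limited). The gripper opens to 93 mm and grips with 3 to 60 N. Pads are 15 mm wide; open, the fingers measure 128 mm over their backs; the gripper's body (75 mm by 188 mm) begins 65 mm behind the grasp point.
Start: joints at [-1.417, 0.13, 1.488, -0, 1.523, -0.085], TCP at [0.142, -0.583, 0.219] pointing down, gripper open.
Joint ranges: [-2.96, 2.96], [-0.89, 2.26], [0.02, 2.5], [-1.34, 4.48], [0, 2.73], [-2.66, 2.66]. Speed limits (rad/s): [2.39, 2.39, 2.79, 3.14, 3.14, 3.14].

INTERFACE

Orientations are given as a rotation vector (axis times angle).
In Python, from rig import manip, inverse_kinematics, get_state, cams, workorder gives the robot as it stands. Calls block until the motion is done:
- manip.move_to(position, orientation): joint-space move of the TCP to a pose.
- manip.move_linear(position, ori=None, vel=0.15): straight line of the TCP; ori=None keeps the orientation; vel is the mean speed in m/s.
- manip.movej(angles): joint-space move.
- manip.set_gripper(opening, grip_force=None): finger opening in m; grip_force is the grip in N (None keeps the last); returns when the fingers have stopped.
- manip.dwell(seconds).
- inverse_kinematics(position, orientation): joint angles nearest the present ones, or None.
- get_state(): the state.
- cams.get_image(name): name is "side" or "top"; returns a dict with "frame" (384x512x3 uint8, blue, green, red), "range_z" (384x512 float32, m along the optical axis (not along the pixel's ray), 0 where there is no reading), "mtx" (3x3 intrinsics, pixels), "pose" (4x4, takes a point from camera to world coordinates). Camera axes: x right, y up, looking along -z (the intrinsics and any distortion apply to the point x, -y, -z); pixel columns grow to the right and rows downward; lengths in m; the calibration is good to about 2 mm. A picture is of the moment at which its call begins.
A pose or a line that the arm cannot do raises manip.Unreachable and nothing moves.
- workorder.finish_job(): hands the job in, once; it reports no verdict.
The state is a dict: "clock": time; "joint_pos": joint angles; "joint_velocities": joint speeds; "tau": joint torques, N m; "eef_pos": TCP position; "ee_rot": TCP orientation; "wrist_force": force on the tool from outside, world axes, zero at the start; "moment": the same for the moment, N m; "opening": finger opening in m.
Only numpy, scipy, OpenCV 4.12 (cv2) and the standard library are available. Lean on these libraries where they do the work, as an engineer would, in place of code of your own. Each camera call takes 0.05 s, during which the arm holds its last target. There are 200 camera calls.

TASK

The airbrush compressor is set too low: turn its black regulator knob clockwise until the gauge needle stands at the red hand, then pull the knob up until it clicks out and stays locked there, at the lock notch nearest the red hand (one notch is 0.2 bar; it must not end further off than that). If the knob will not come out under a light pull its lock teeth are butting: do not haul on it, but keep feeling for the notch with small turns and light pulls. The compressor only stands on its rubber feet, so do not lift or tip it or shove it about, leave the paints, cups, brush and airbrush around it alone, and let go of the knob at the end.

Things in the scene. Friction and masses are not known exactly. Their poses are not given: they have to be found in the camera images.
- compressor: Small airbrush compressor, 2.6 kg (10 % lighter to 15 % heavier), loose on four rubber feet; base 250 x 140 mm, origin on the table under its middle, z up, regulator end towards its own -x, knob axis at x -88, y 0 mm. Pump top 122 mm; carrying handle (x 30 to 108 mm) 152 mm high. A pull of more than about 12 N on the knob lifts its front, which must not happen.
- knob_grip (a point): The point to grip: on the knob's upright axis, 22 mm above its lower rim, 12 mm below its top, 183 mm over the table while the knob is in; it rises with the knob. The knob is a round, ribbed black cylinder, 45 mm across and 34 mm high, with a white line on top; any yaw will do.
- pressure_knob (a joint): Angle of the knob, rad, growing clockwise seen from above (0 to 13.96); clockwise raises the pressure: 3.491 rad for 1 bar. Stiff to turn, 0.12 N m, and stays where it is left.
- knob_pull (a joint): How far the knob is pulled up, m: 0 is in (turns freely), 0.010 is out (locked, cannot turn, green band shows below it). A detent holds it at both ends: at a notch 4 to 5 N lifts it past 2 mm, and from 5 mm on it draws itself out to the stop. If the teeth butt, at 3 mm, the force climbs past 6 N and soon steeply, it stays below 6 mm and springs back in when let go.
- needle (a joint): Angle of the gauge's black needle, rad from 0 bar, clockwise: 1.178 rad for 1 bar (0.3375 times the knob angle). It moves with the knob.
- bonnet_top (a point): Centre of the top of the grey bonnet (45 mm across, 160 mm over the table) under the knob. Within 70 mm of this axis only the knob stands higher. In it is the lock: a notch every 40 degrees (0.698 rad) of the knob, at angles that are not known and differ each time. The knob comes out within 2 to 3 degrees either side of a notch; anywhere else the lock teeth butt.
- gauge_face (a point): Centre of the gauge's white face, which looks up, 127 mm over the table, 78 mm to the side of the knob axis (+y of the compressor). 63 mm across; 0 to 4 bar clockwise over 270 degrees, a tick every 0.5 bar, 0 at the lower left as seen from the regulator end.
- set_hand (a joint): Angle of the red hand on the same gauge that marks the wanted pressure, rad, the same scale and zero as the needle: 1.6 to 1.85 bar. At the start the needle stands 0.45 to 0.9 bar short of it.
- needle_tip (a point): Point on the needle, 20 mm from the gauge's centre.
- set_hand_tip (a point): Point on the red hand, 20 mm from the gauge's centre.
- yellow_bottle: Yellow paint bottle, 42 mm across, 115 mm high, beside the compressor on the gauge's side; origin under its middle. Bystander.
- paint_cup: White plastic cup, 72 mm across, 85 mm high, beside the compressor on the other side; origin under its middle. Bystander.
- blue_bottle: Blue paint bottle, 42 mm across, 115 mm high; origin under its middle. Bystander.
- blue_cup: Light blue plastic cup, 72 mm across, 85 mm high; origin under its middle. Bystander.
- red_jar: Red paint jar with white cap, 66 mm across, 75 mm high; origin under its middle. Bystander.
- green_tube: Green paint tube lying along its x, 115 x 36 x 20 mm; origin under its middle. Bystander.
- airbrush: Steel airbrush lying along its x, 145 mm long, 32 mm high; origin under its middle. Bystander.
- brush: Red-handled brush lying along its x, 200 mm long; origin under its middle. Bystander.

How it is judged:
On the way:
1. with the knob not yet out, the needle is turned to within 0.25 bar of the red hand (horizontal distance between needle_tip and set_hand_tip below 0.0059 m and value of joint knob_pull below 0.006 m), for 0.2 s.
At the end, for the whole second after the job is handed in: The knob stays out, locked (pulled up at least 8.5 mm of its 10 mm), the needle stands within 0.2 bar (4.7 mm between the two 20 mm points) of the red hand, and the compressor stands still and level (within 0.01 rad) (horizontal distance between needle_tip and set_hand_tip below 0.0047 m and value of joint knob_pull above 0.0085 m and angle between compressor's own z axis and vertical below 0.01 rad and linear speed of compressor below 0.01 m/s); the robot touches nothing.
It fails at once if the compressor is lifted or tipped by more than 0.015 rad (its front some 3 mm up) (angle between compressor's own z axis and vertical above 0.015 rad).
It fails at once if the compressor is shoved more than 20 mm (distance of compressor from where it was at the start of the episode above 0.02 m).
It fails at once if a bystander is moved more than 30 mm (distance of any of yellow_bottle, paint_cup, blue_bottle, blue_cup, red_jar, green_tube, airbrush, brush from where it was at the start of the episode above 0.03 m).
It also fails if it takes over 61 s, if anything falls off the work surface, if the arm or the gripper's body presses on something with over 40 N, if the wrist force passes 120 N, or if a joint passes its speed limit or range.

## Working session

There is one attempt and no reset: what is moved stays moved. The work goes in short steps, each a Python script; the robot and the scene stay as the last script left them, time stands still between calls to the robot, and variables do not carry over. Pictures are saved under pics/ and viewed, about 8 in all and at most 12, crops included, and the job is handed in when it is done.

```bash
mkdir -p pics; ls; python3 - <<'E'
from rig import manip,get_state,cams
import cv2,numpy as np
s=get_state();print({k:np.round(v,3) for k,v in s.items()},manip.grasp_offset)
for n in("top","side"):
    c=cams.get_image(n);np.savez(f"pics/{n}0.npz",**c);cv2.imwrite(f"pics/{n}0.png",c["frame"]);print(n,c["mtx"],np.round(c["pose"],3),[k for k in c])
a=[cv2.imread(f"pics/{n}0.png") for n in("top","side")]
cv2.imwrite("pics/both.png",np.hstack(a)[:, :]) 
E
```

```text
pics
{'clock': np.float64(0.0), 'joint_pos': array([-1.417,  0.131,  1.489, -0.   ,  1.523, -0.085]), 'joint_velocities': array([-0.001, -0.   , -0.   , -0.001,  0.001,  0.002]), 'tau': array([-0.0000e+00, -5.5983e+01, -4.9177e+01,  7.7000e-02,  3.5000e-02,
       -0.0000e+00]), 'eef_pos': array([ 0.142, -0.582,  0.218]), 'ee_rot': array([ 2.095,  0.253, -2.095]), 'wrist_force': array([-0.146, -0.301,  0.144]), 'moment': array([ 0.018, -0.065,  0.024]), 'opening': np.float64(0.093)} 0.0188
top [[402.12961643   0.         248.03008491]
 [  0.         402.12961643 191.02837269]
 [  0.           0.           1.        ]] [[ 0.017  0.999 -0.048  0.48 ]
 [-1.     0.016 -0.018 -0.041]
 [-0.017  0.048  0.999  1.486]
 [ 0.     0.     0.     1.   ]] ['frame', 'range_z', 'mtx', 'pose']
side [[383.34070192   0.         253.43849608]
 [  0.         383.34070192 191.94119209]
 [  0.           0.           1.        ]] [[ 0.985  0.113 -0.13   0.358]
 [-0.172  0.719 -0.674 -0.925]
 [ 0.018  0.686  0.727  1.089]
 [ 0.     0.     0.     1.   ]] ['frame', 'range_z', 'mtx', 'pose']
```

View pics/top0.png

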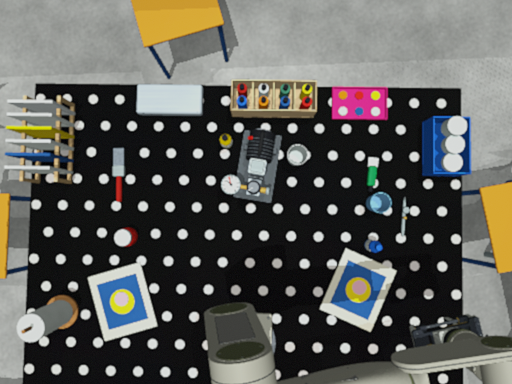

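View pics/side0.png

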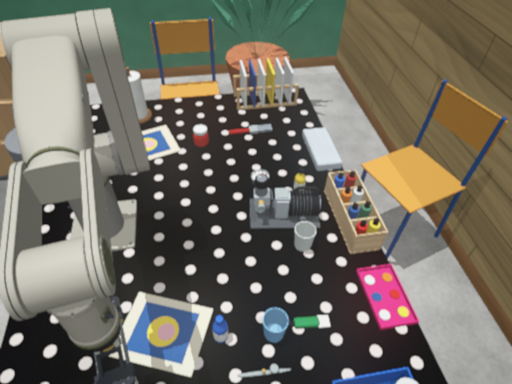

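Top view: the compressor is at about (258,165), the gauge at (231,184) and the knob at about (253,188). Side view: the knob is at (261,178). Next I'll zoom in and cast rays.

```bash
cat > h.py <<'E'
import numpy as np,cv2
from rig import manip,get_state,cams,inverse_kinematics
def ray(c,u,v):
    d=np.linalg.inv(c["mtx"])@[u,v,1]; d=np.array([d[0],-d[1],-d[2]])
    return c["pose"][:3,3],c["pose"][:3,:3]@d
def onz(c,u,v,z):
    o,d=ray(c,u,v); return o+d*(z-o[2])/d[2]
def proj(c,p):
    q=c["pose"][:3,:3].T@(np.asarray(p)-c["pose"][:3,3]); q=c["mtx"]@[q[0],-q[1],-q[2]]; return q[:2]/q[2]
E
python3 - <<'E'
from h import *
T=np.load("pics/top0.npz");S=np.load("pics/side0.npz")
T=dict(T);S=dict(S)
a=cv2.resize(T["frame"][120:210,205:315],None,fx=7,fy=7,interpolation=cv2.INTER_CUBIC)[:600]
cv2.imwrite("pics/topc.png",a)
def show(c,r):
    (u0,u1,v0,v1)=r
    us,vs=np.meshgrid(np.arange(u0,u1),np.arange(v0,v1)); z=c["range_z"][v0:v1,u0:u1]
    P=np.array([[ (lambda o,d:o+d*zz)(*ray(c,u,v)) for u,v,zz in zip(ur,vr,zr)] for ur,vr,zr in zip(us,vs,z)])
    return us,vs,P
for n,c,r in(("T",T,(215,285,120,210)),("S",S,(235,330,160,240))):
    us,vs,P=show(c,r)
    for lo,hi in((.188,.20),(.14,.16),(.122,.132)):
        m=(P[...,2]>lo)&(P[...,2]<hi)
        print(n,lo,m.sum(),P[m].mean(0),us[m].mean(),vs[m].mean(),P[m].min(0),P[m].max(0))
E
```

```text
T 0.188 149 [ 0.55534788 -0.03445293  0.19497533] 253.46979865771812 187.19463087248323 [ 0.53356722 -0.05554246  0.18846408] [ 0.57881223 -0.01344124  0.1999577 ]
T 0.14 89 [ 0.70706887 -0.05731786  0.14943252] 261.07865168539325 142.8314606741573 [ 0.53884666 -0.06668996  0.14037927] [ 0.75227296 -0.04745533  0.15849051]
T 0.122 367 [0.58198751 0.01192271 0.12618829] 239.98365122615803 180.32970027247956 [ 0.52974862 -0.07218338  0.12201095] [0.65581104 0.0727548  0.131983  ]
S 0.188 118 [ 0.55506053 -0.0382989   0.19445652] 261.1949152542373 178.1271186440678 [ 0.53421836 -0.05850639  0.18905967] [ 0.57895914 -0.00980819  0.19886506]
S 0.14 128 [ 0.64242853 -0.0570853   0.14958076] 286.859375 188.5625 [ 0.53470716 -0.07001728  0.14021285] [ 0.75181267 -0.03761031  0.15992177]
S 0.122 211 [ 0.59022383 -0.00904127  0.12610787] 269.0094786729858 185.34123222748815 [ 0.53097    -0.07727733  0.12209149] [0.75220507 0.07453609 0.13184529]
```

View pics/topc.png

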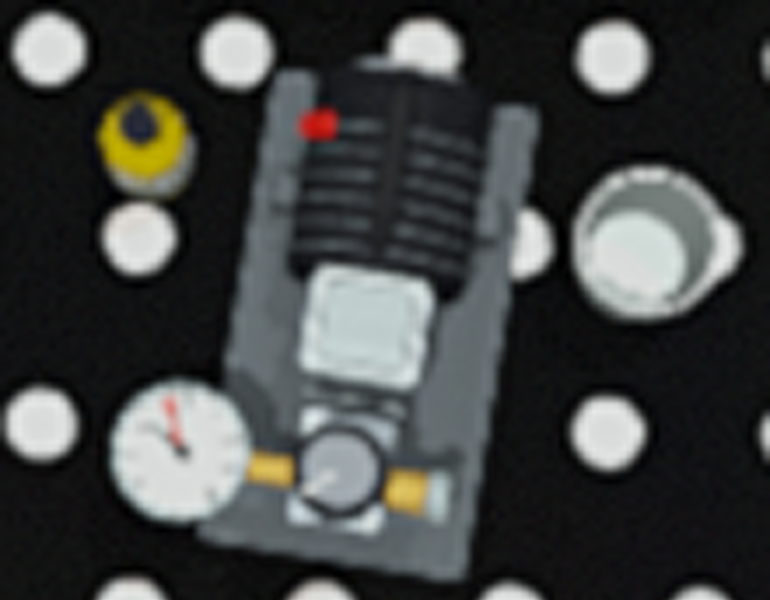

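Crop: the gauge centre is at crop (181,450). The red hand points up, slightly left, and the black needle points upper-left to about (145,430). The knob is at (340,470). Next I'll measure the angles on the rectified gauge plane and check the wrist range.

```bash
cat >> h.py <<'E'
def gauge(n=6,c0=None,name=None):
    """angles (rad, world ccw) of red hand and needle, gauge centre"""
    c=cams.get_image("top"); F=c["frame"].astype(float)
    for _ in range(n-1): F+=cams.get_image("top")["frame"]
    F=(F/n).astype(np.float32); zc=.127
    g=np.array(c0 if c0 is not None else [.56,.043]); 
    for it in range(3):
        N=40; mm=.0005; w=2*N*2   # rectified patch, 0.5 mm/px, row-> -x, col-> -y
        src=np.float32([[0,0],[160,0],[160,160],[0,160]])
        dst=np.float32([proj(c,[g[0]-(v-80)*mm,g[1]-(u-80)*mm,zc]) for u,v in src])
        M=cv2.getPerspectiveTransform(src,dst)
        P=cv2.warpPerspective(F,M,(160,160),flags=cv2.INTER_CUBIC|cv2.WARP_INVERSE_MAP)
        if c0 is not None: break
        cs,_=cv2.findContours(cv2.morphologyEx((P.min(2)>120).astype(np.uint8),cv2.MORPH_CLOSE,np.ones((15,15))),cv2.RETR_EXTERNAL,cv2.CHAIN_APPROX_NONE)
        k=min(cs,key=lambda k:abs(cv2.contourArea(k)-12500)); (u,v),r=cv2.minEnclosingCircle(cv2.convexHull(k)); m=cv2.moments(k); u,v=m["m10"]/m["m00"],m["m01"]/m["m00"]
        g=g+[-(v-80)*mm,-(u-80)*mm]
    if name: cv2.imwrite(name,cv2.resize(P,None,fx=3.5,fy=3.5,interpolation=cv2.INTER_CUBIC).clip(0,255).astype(np.uint8))
    th=np.deg2rad(np.arange(0,360,1)); rr=np.arange(16,40)   # 8..20 mm
    U=(80-np.outer(np.sin(th),rr)).astype(np.float32);V=(80-np.outer(np.cos(th),rr)).astype(np.float32)
    L=cv2.remap(P,U,V,cv2.INTER_LINEAR)
    red=np.clip(L[...,2]-L[...,1],0,None).mean(1); dark=np.clip(200-L[...,2],0,None).mean(1) # red channel: red hand stays bright
    def peak(s):
        i=s.argmax(); j=np.arange(i-20,i+21); w=np.clip(s[j%360]-.4*s[i],0,None); return (w@j)/w.sum()
    return peak(red),peak(dark),g,red,dark,(r if c0 is None else None)
E
python3 - <<'E'
from h import *
r,d,g,red,dark,rad=gauge(8,name="pics/g0.png")
print("red",r,"needle",d,"centre",g,"rad px",rad)
print(np.round(dark[::8]),np.round(red[::8]))
k=np.array([.555,-.036])
v=g-k; phi=np.degrees(np.arctan2(v[1],v[0]))-90
print("dist",np.hypot(*v),"yaw",phi,"knob->needle bar",(phi+135-d)/67.5,"red bar",(phi+135-r)/67.5)
from scipy.spatial.transform import Rotation as Ro
for a in range(-180,360,20):
    c,s=np.cos(np.radians(a)),np.sin(np.radians(a))
    q=inverse_kinematics([.555,-.036,.165],Ro.from_matrix(np.array([[0,0,-1],[c,s,0],[s,-c,0]]).T).as_rotvec())
    print(a,None if q is None else np.round(q,2))
E
```

```text
red 16.687973160009488 needle 47.54082025518973 centre [0.56854766 0.04403384] rad px 68.18147277832031
[ 0.  0.  0.  2.  7. 16. 24. 14.  1.  0.  0.  0.  0.  0.  0.  0.  0.  0.
  0.  0.  0.  0.  0.  0.  0.  0.  0.  0.  0.  0.  0.  0.  0.  0.  0.  0.
  0.  0.  0.  0.  0.  0.  0.  0.  0.] [14. 36. 50. 38. 19.  9.  3.  1.  0.  0.  0.  0.  0.  0.  0.  0.  0.  0.
  0.  0.  0.  0.  0.  0.  0.  0.  0.  0.  0.  0.  0.  0.  0.  0.  0.  0.
  0.  0.  0.  0.  0.  0.  0.  0.  3.]
dist 0.08117237545097022 yaw -9.607617835444444 knob->needle bar 1.1533564727313457 red bar 1.610435688956238
-180 None
-160 [-0.16  0.04  1.68  0.    1.42  2.64]
-140 [-0.16  0.04  1.68 -0.    1.42  2.29]
-120 [-0.16  0.04  1.68  0.    1.42  1.94]
-100 [-0.16  0.04  1.68  0.    1.42  1.59]
-80 [-0.16  0.04  1.68 -0.    1.42  1.24]
-60 [-0.16  0.04  1.68 -0.    1.42  0.89]
-40 [-0.16  0.04  1.68 -0.    1.42  0.54]
-20 [-0.16  0.04  1.68 -0.    1.42  0.19]
0 [-0.16  0.04  1.68 -0.    1.42 -0.16]
20 [-0.16  0.04  1.68 -0.    1.42 -0.51]
40 [-0.16  0.04  1.68 -0.    1.42 -0.86]
60 [-0.16  0.04  1.68 -0.    1.42 -1.2 ]
80 [-0.16  0.04  1.68  0.    1.42 -1.55]
100 [-0.16  0.04  1.68  0.    1.42 -1.9 ]
120 [-0.16  0.04  1.68 -0.    1.42 -2.25]
140 [-0.16  0.04  1.68 -0.    1.42 -2.6 ]
160 None
180 None
200 [-0.16  0.04  1.68  0.    1.42  2.64]
220 [-0.16  0.04  1.68  0.    1.42  2.29]
240 [-0.16  0.04  1.68 -0.    1.42  1.94]
260 [-0.16  0.04  1.68  0.    1.42  1.59]
280 [-0.16  0.04  1.68  0.    1.42  1.24]
300 [-0.16  0.04  1.68 -0.    1.42  0.89]
320 [-0.16  0.04  1.68  0.    1.42  0.54]
340 [-0.16  0.04  1.68 -0.    1.42  0.19]
```

View pics/g0.png

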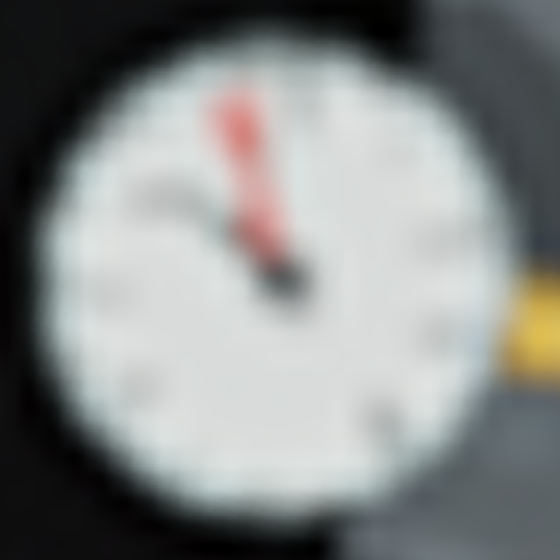

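The gauge reads red at about 1.61 bar (16.5°) and the needle at about 1.15 bar (47°, partly merged with the 1.0 tick at 58°). That leaves roughly 0.47 bar to go, or about 95° of knob. Next I go in, grip and turn in stages.

```bash
cat >> h.py <<'E'
from scipy.spatial.transform import Rotation as Ro
def ori(a):
    c,s=np.cos(np.radians(a)),np.sin(np.radians(a))
    return Ro.from_matrix(np.array([[0,0,-1],[c,s,0],[s,-c,0]]).T).as_rotvec()
def st(t=""):
    s=get_state(); print(t,"t%.2f"%s["clock"],"p",np.round(s["eef_pos"],4),"F",np.round(s["wrist_force"],2),"M",np.round(s["moment"],3),"op %.4f"%s["opening"],"j6 %.3f"%s["joint_pos"][5]); return s
E
python3 - <<'E'
from h import *
K=np.array([.5553,-.0350])
p=get_state()["eef_pos"]
manip.move_linear([p[0],p[1],.32],vel=.3); st("up")
manip.move_to([*K,.28],ori(85)); st("above")
manip.move_linear([*K,.1655],vel=.15); st("down")
manip.set_gripper(.03,30); st("grip"); 
q=get_state()["joint_pos"].copy()
for i in range(2):
    q[5]+=np.radians(15); manip.movej(q); st("turn%d"%i)
c=cams.get_image("top"); cv2.imwrite("pics/t1.png",cv2.resize(c["frame"][130:220,200:310],None,fx=6,fy=6,interpolation=cv2.INTER_CUBIC))
E
```

```text
up t0.99 p [ 0.1421 -0.5837  0.3218] F [ 0.26 -0.65 -1.  ] M [ 0.026 -0.008 -0.002] op 0.0932 j6 -0.085
above t3.43 p [ 0.5553 -0.0358  0.28  ] F [ 0.35 -1.03  0.15] M [ 0.052 -0.089 -0.055] op 0.0927 j6 -1.638
down t4.35 p [ 0.556  -0.0352  0.1667] F [ 0.77 -0.35  0.2 ] M [ 0.029 -0.134  0.013] op 0.0932 j6 -1.639
grip t5.17 p [ 0.5553 -0.0347  0.1655] F [0.95 2.17 1.1 ] M [ 0.413 -0.116 -0.016] op 0.0442 j6 -1.639
turn0 t5.53 p [ 0.5554 -0.0344  0.1655] F [0.97 3.93 1.04] M [ 0.599 -0.244 -0.135] op 0.0450 j6 -1.381
turn1 t5.88 p [ 0.5555 -0.0341  0.1655] F [2.3  5.18 0.49] M [ 0.858 -0.459 -0.064] op 0.0444 j6 -1.119
```

View pics/t1.png

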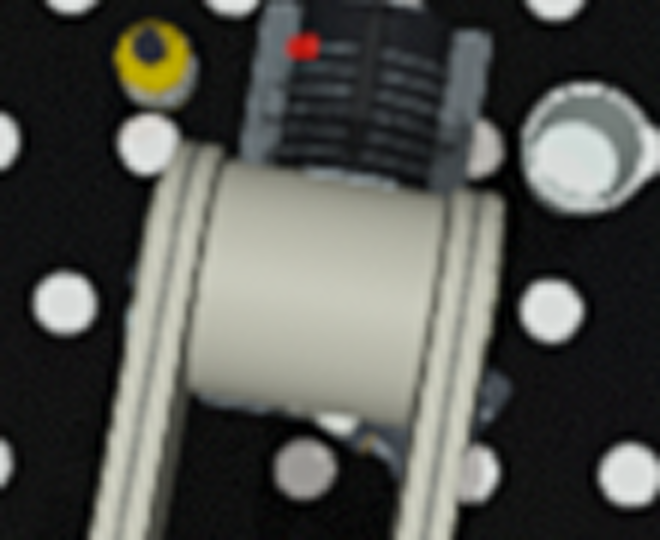

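The wrist hides the gauge from above. The moment about z (around 0.12 N m) shows the knob is turning. I'll finish most of the turn, then release, back off and measure.

```bash
python3 - <<'E'
from h import *
q=get_state()["joint_pos"].copy()
for i in range(3):
    q[5]+=np.radians(20); manip.movej(q); st("turn%d"%i)
c=cams.get_image("side"); cv2.imwrite("pics/s1.png",cv2.resize(c["frame"][130:220,210:320],None,fx=6,fy=6,interpolation=cv2.INTER_CUBIC))
manip.set_gripper(.093); st("open")
p=get_state()["eef_pos"]
manip.move_linear([p[0],p[1],.28],vel=.3)
q=get_state()["joint_pos"].copy(); q[0]-=.6; manip.movej(q); st("away")
r,d,g,red,dark,rad=gauge(8,name="pics/g1.png")
print("red",r,"needle",d,"centre",g,"rad px",rad,"dark0",dark.max())
r,d,*_=gauge(4,c0=[.56855,.04403]);print(r,d)
c=cams.get_image("top"); np.savez("pics/top1.npz",**c); z=np.load("pics/top0.npz")
a=cv2.resize(c["frame"][120:210,205:315],None,fx=6,fy=6,interpolation=cv2.INTER_CUBIC); b=cv2.imread("pics/g1.png")[::1,::1]
b=cv2.resize(b,(540//4*4-60,540//4*4-60)); 
h=cv2.resize(a,(320,262)); cv2.imwrite("pics/m1.png",np.hstack([b,cv2.copyMakeBorder(h,0,b.shape[0]-262,0,0,cv2.BORDER_CONSTANT)]))
us,vs=np.meshgrid(np.arange(215,285),np.arange(150,210)); 
P=np.array([(lambda o,dd:o+dd*c["range_z"][v,u])(*ray(c,u,v)) for u,v in zip(us.ravel(),vs.ravel())]); m=(P[:,2]>.188)&(P[:,2]<.205); print("knob",m.sum(),P[m].mean(0))
E
```

```text
turn0 t6.36 p [ 0.5559 -0.0336  0.1656] F [ 3.37  4.51 -1.32] M [ 0.757 -0.667 -0.125] op 0.0443 j6 -0.777
turn1 t6.78 p [ 0.5563 -0.0335  0.1658] F [ 4.91  4.59 -0.55] M [ 0.852 -0.934 -0.108] op 0.0444 j6 -0.428
turn2 t7.21 p [ 0.5568 -0.0334  0.166 ] F [ 7.53  5.83 -1.54] M [ 0.934 -1.211 -0.076] op 0.0445 j6 -0.079
open t8.18 p [ 0.5555 -0.034   0.1656] F [-0.04  0.15 -0.24] M [ 0.004 -0.056  0.052] op 0.0929 j6 -0.072
away t9.97 p [ 0.4402 -0.3412  0.2809] F [-0.06 -0.38 -1.16] M [-0.01  -0.035  0.013] op 0.0930 j6 -0.072
red 12.728796991935424 needle 18.009770281805515 centre [0.56854707 0.04401554] rad px 68.48698425292969 dark0 27.429739
12.75858373257815 17.977031737798928
knob 159 [ 0.55568889 -0.03451304  0.19507183]
```

View pics/m1.png

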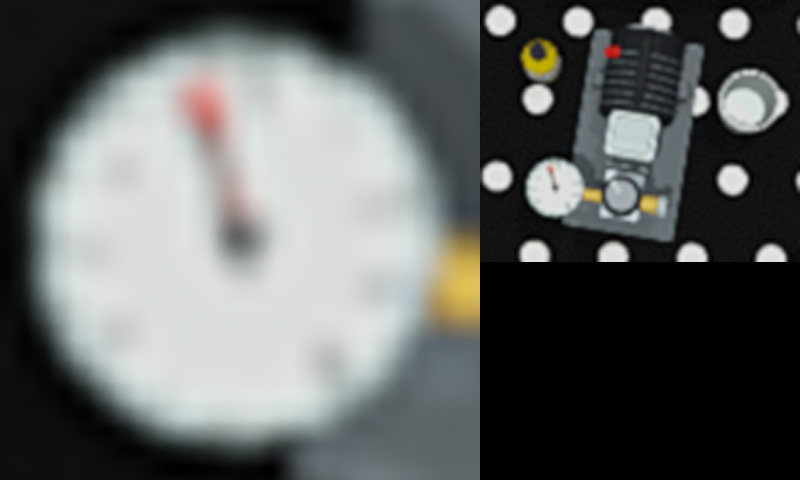

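The needle now lies on the red hand within about 2° (0.03 bar). I'll regrip centred and feel for the notch, alternating outward in 4° steps.

```bash
cat >> h.py <<'E'
def fz(b=0,n=4):
    v=[]; z=[]
    for _ in range(n): manip.dwell(.02); s=get_state(); v.append(s["wrist_force"][2]); z.append(s["eef_pos"][2])
    return np.mean(v)-b,np.mean(z)
def feel(p0,step=.0007,lim=-7.0):
    """light pull; True if the knob draws out, else back down"""
    b,z0=fz(n=5); log=[]
    for k in range(2,16):
        manip.move_linear([p0[0],p0[1],p0[2]+k*step],vel=.03)
        f,z=fz(b); log.append((round((z-z0)*1e3,1),round(f,1)))
        if z-z0>.0065: print("OUT",log); return True
        if f<lim: break
    manip.move_linear(p0,vel=.03); print("in",log); return False
E
python3 - <<'E'
from h import *
K=[.5570,-.0335]
manip.move_to([*K,.28],ori(-5)); manip.move_linear([*K,.1655],vel=.15)
manip.set_gripper(.03,35); st("grip")
q0=get_state()["joint_pos"].copy(); p0=np.array([*K,.1655])
last=0
for d in (0,4,-4,8):
    q=get_state()["joint_pos"].copy(); q[5]+=np.radians(d-last); manip.movej(q); last=d
    print("offset",d); ok=feel(p0); s=st()
    if ok or s["clock"]>30: break
E
```

```text
grip t13.60 p [ 0.557  -0.0335  0.1655] F [-0.64  0.27  0.79] M [-0.11   0.029  0.05 ] op 0.0445 j6 -0.065
offset 0
in [(np.float64(1.1), np.float64(-3.1)), (np.float64(2.0), np.float64(-3.8)), (np.float64(3.0), np.float64(-2.5)), (np.float64(3.1), np.float64(-7.2))]
 t15.47 p [ 0.557  -0.0335  0.1658] F [-0.19  0.55 -1.  ] M [ 0.041  0.061 -0.056] op 0.0449 j6 -0.065
offset 4
in [(np.float64(0.7), np.float64(-2.3)), (np.float64(1.6), np.float64(-2.3)), (np.float64(2.5), np.float64(-1.9)), (np.float64(2.6), np.float64(-6.6)), (np.float64(3.5), np.float64(-7.6))]
 t17.68 p [ 0.557  -0.0335  0.166 ] F [-0.31 -0.14 -2.25] M [ 0.045 -0.132 -0.084] op 0.0447 j6 0.005
offset -4
in [(np.float64(0.6), np.float64(-2.2)), (np.float64(1.4), np.float64(-3.4)), (np.float64(2.3), np.float64(-1.7)), (np.float64(2.4), np.float64(-6.3)), (np.float64(3.3), np.float64(-7.8))]
 t19.89 p [ 0.5569 -0.0335  0.1659] F [-3.68  0.37 -1.48] M [0.145 0.653 0.029] op 0.0444 j6 -0.135
offset 8
in [(np.float64(0.7), np.float64(-2.1)), (np.float64(1.5), np.float64(-1.6)), (np.float64(2.3), np.float64(-0.9)), (np.float64(2.4), np.float64(-5.9)), (np.float64(3.4), np.float64(-7.3))]
 t22.17 p [ 0.5571 -0.0335  0.166 ] F [ 0.22  0.32 -1.7 ] M [-0.023 -0.27   0.028] op 0.0445 j6 0.075
```

```bash
cat >> h.py <<'E'
def feel2(p0):
    b,z0=fz(n=4); log=[]
    for k in (.002,.0029,.0035,.0041,.0047,.0053,.006,.007,.008):
        manip.move_linear([p0[0],p0[1],p0[2]+k],vel=.04)
        f,z=fz(b,3); log.append((float(round((z-z0)*1e3,1)),float(round(f,1))))
        if z-z0>.006: print("OUT",log); return True
        if f<-6.5: break
    manip.move_linear(p0-[0,0,.0005],vel=.04); print("in",log); return False
E
python3 - <<'E'
from h import *
p0=np.array([.5570,-.0335,.1655]); last=8
for d in (-8,12,-12,16,-16,20,-20):
    q=get_state()["joint_pos"].copy(); q[5]+=np.radians(d-last); manip.movej(q); last=d
    print("offset",d); ok=feel2(p0); s=st()
    if ok or s["clock"]>42: break
E
```

```text
offset -8
in [(1.3, -1.5), (2.3, -0.9), (2.5, -4.8), (3.1, -7.5)]
 t24.07 p [ 0.5568 -0.0335  0.1657] F [-5.13  0.34 -0.55] M [0.09  0.922 0.031] op 0.0445 j6 -0.204
offset 12
in [(1.4, -1.3), (2.2, -2.0), (2.4, -6.5)]
 t25.72 p [ 0.5572 -0.0335  0.1656] F [ 0.34 -0.28 -0.34] M [-0.007 -0.076 -0.012] op 0.0440 j6 0.145
offset -12
in [(1.7, -3.8), (2.8, -3.2), (3.2, -6.5)]
 t27.42 p [ 0.5568 -0.0335  0.1655] F [-5.79 -0.41 -0.37] M [-1.000e-03  1.089e+00 -2.700e-02] op 0.0446 j6 -0.274
offset 16
in [(1.6, -1.5), (2.5, -1.9), (2.7, -5.6), (3.4, -6.7)]
 t29.49 p [ 0.5573 -0.0336  0.1656] F [ 2.09 -1.01  0.37] M [-0.14  -0.329 -0.047] op 0.0445 j6 0.215
offset -16
OUT [(1.6, -4.9), (2.7, -4.8), (3.4, -4.7), (3.9, -5.0), (5.0, -2.4), (5.8, -0.9), (6.7, -0.8)]
 t32.25 p [ 0.5568 -0.0335  0.1722] F [-7.62  0.98  0.3 ] M [-0.076  1.43   0.175] op 0.0444 j6 -0.344
```

It came out at -16°, about 0.08 bar below where the turn ended; the next notch up would be at +24°. I'll follow it to the stop, release, back off and check.

```bash
python3 - <<'E'
from h import *
p0=np.array([.5570,-.0335,.1655])
for k in (.0085,.0095,.0100):
    manip.move_linear(p0+[0,0,k],vel=.03); print(fz())
manip.set_gripper(.093); st("open")
p=get_state()["eef_pos"]; manip.move_linear([p[0],p[1],.29],vel=.2)
q=get_state()["joint_pos"].copy(); q[0]-=.6; manip.movej(q); st("away")
r,d,g,*_=gauge(8,name="pics/g2.png"); print("red",r,"needle",d,g)
c=cams.get_image("top"); s=cams.get_image("side")
us,vs=np.meshgrid(np.arange(215,285),np.arange(150,210)); 
P=np.array([(lambda o,dd:o+dd*c["range_z"][v,u])(*ray(c,u,v)) for u,v in zip(us.ravel(),vs.ravel())]); m=(P[:,2]>.188)&(P[:,2]<.215); print("knob",m.sum(),P[m].mean(0),np.median(P[m,2]))
a=cv2.resize(s["frame"][155:215,230:300],(400,343),interpolation=cv2.INTER_CUBIC); b=cv2.resize(cv2.imread("pics/g2.png"),(400,400))
cv2.imwrite("pics/m2.png",np.hstack([b,cv2.copyMakeBorder(a,0,57,0,0,cv2.BORDER_CONSTANT)]))
E
```

```text
(np.float64(1.8923494959858431), np.float64(0.1748217099336496))
(np.float64(-0.24475156305038007), np.float64(0.17546870087707336))
(np.float64(-2.98605595331008), np.float64(0.17552517614304147))
open t34.12 p [ 0.557  -0.0335  0.1755] F [-0.16 -0.28 -0.45] M [-0.065 -0.115 -0.021] op 0.0933 j6 -0.344
away t36.10 p [ 0.441  -0.3409  0.2883] F [0.46 0.39 0.48] M [-0.078 -0.012  0.024] op 0.0932 j6 -0.344
red 16.023007034578917 needle 22.989021429371434 [0.56853874 0.04398694]
knob 164 [ 0.55494594 -0.03461208  0.20521074] 0.20561416347230033
```

View pics/m2.png

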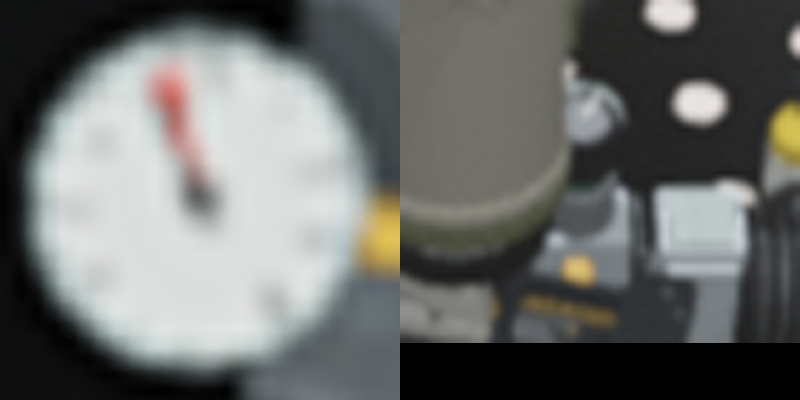

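```bash
python3 - <<'E'
from rig import workorder
workorder.finish_job()
E
```

```text
the job is handed in; nothing more can be done
```

The knob is turned up to the red hand, pulled out and locked, and the job is handed in; no verdict was reported.

**What I did:** I turned the knob 90° clockwise, after which the needle stood at the red hand (about 0.0 to 0.08 bar off in the picture). I then felt for the notch with small turns and light pulls of up to about 8 N. The teeth butted on nine tries. At 16° back, about 0.08 bar lower, the knob drew itself out at about 5 N. I let go and backed off at 36 s of the 61 s.

**Last checks:**
- **Knob out:** its top measures 205 mm against 195 mm before, so it is out by the full 10 mm and stayed there after release.
- **Needle:** it reads about 23° against 16° for the red hand, roughly 0.1 bar short and within the 0.2 bar limit. At about 6 image pixels per 20 mm this is only good to a few degrees.
- **Nearest notch:** one notch is 13.5° on the gauge, so the 7° reading is right at the half-way mark. By the knob angle, this notch (16° back) is nearer than the next one (24° ahead).
- **Compressor:** the gauge centre shows no shift (under 0.1 mm). I did not measure the tilt directly; the pull stayed below the 12 N that lifts the front.
- **Bystanders:** the wrist force showed no unexpected contact, but I did not re-measure their positions.

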